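Probe the open shaft bore of a gearbox casting

ROBOT

A 6-joint arm with a two-finger parallel gripper is mounted at the origin on the work surface. World frame = base frame: x ahead of the robot, y to its left, z up, the work surface at z = 0. Lengths are in mm, angles in rad, forces in N, time in s.
With the tool pointing down it reaches from about 325 to 875 mm from the base axis. Payload 4.4 kg.
Tool frame: the origin (TCP) lies at the very end of the fingers, on their centre line; the grasp point (between the pads) lies 19 mm behind it; z points along the fingers, y is the line along which they close (so a half turn about z gives the same grasp; the last joint's range is limited). The gripper opens to 85 mm and grips with 20 to 120 N. Pads are 22 mm wide; open, the fingers measure 114 mm over their backs; the gripper's body (76 mm by 85 mm) begins 54 mm behind the grasp point. The pads swing forward as they close: fully open they stand 13 mm farther back than shut.
Start: joints at [-1.448, 0.207, 1.542, -0, 1.393, -0.15], TCP at [155.463, -553.587, 231.282] pointing down, gripper open.
Joint ranges: [-2.73, 2.73], [-0.86, 2.22], [0.23, 2.46], [-1.11, 4.25], [0.08, 2.63], [-2.82, 2.82]. Speed limits (rad/s): [2.79, 2.79, 3.14, 3.14, 3.14, 3.14].

INTERFACE

Orientations are given as a 3x3 rotation matrix whose columns are the frame's x, y, z axes.
In Python, from station import read_state, snapshot, camera_info, close_job gives the robot as it stands.
- The arm moves only by the tool servo_tool, never from a script. Its argument "commands" is one flat list of numbers, 4 for each row, row after row: the shift along the tool's x, y, z in m, then the turn about the tool's z in degrees. In form: [dx, dy, dz, twist, dx, dy, dz, twist, ...]. A call has 1 to 20 rows; each row shifts and turns the commanded pose from where the row before left it, along the tool's axes as they then stand; what a row does not reach is not made up. A row lasts 1/8 s, in which the tool goes at most 62.5 mm and 10.7 degrees, less where a joint would pass 70% of its speed; a pose out of reach is approached as far as the arm can. A call is refused whole if a number of a shift passes 0.0625 or a number of a turn 10.7, either way. A call with a gripper value outside its range is refused whole. "jaw" is the opening, from -1 (shut) to 1 (fully open), set as the call begins (left out, the last holds). The fingers move at their own pace and stop on an object; "force" is the grip in N (left out, the last holds). Time passes only in rows, so rows that do not move let the fingers close. It gives the time, the measured TCP pose, the force, the opening and the grip force at its end, in the units of the state.
- read_state(): the state, without advancing time (a new reading comes with each control period).
- snapshot(name): name is "scene" or "top" or "wrist"; returns the picture (400x640x3 uint8, red, green, blue); there is no depth.
- camera_info(name): a dict with "mtx" (3x3 intrinsics, pixels), "R" (3x3) and "t" (3): a world point X has camera coordinates R X + t; the wrist camera has in their place "T_tool_cam" (4x4, takes a point from camera to tool coordinates, whose origin is the TCP and whose axes are the flange's). Camera axes: x right, y down, z forward; pixel columns grow to the right and rows downward; lengths in mm; the calibration is good to about 2 mm. A picture is of the moment at which its call begins: read the wrist's pose just before it. camera_info takes no time and is no camera call.
- close_job(): hands the job in; it is judged then, once.
The state is a dict: "clock": time; "joint_pos": joint angles; "dq": joint speeds; "effort": joint torques, N m; "tcp_pos": TCP position; "tool_rot": TCP orientation; "ft_force": force on the tool from outside, world axes, zero at the start; "wrist_torque": the same for the moment, N m; "finger_gap": finger opening in mm; "gripper_force": force on a finger pad.
Only numpy, scipy, OpenCV 4.12 (cv2) and the standard library are available. Lean on these libraries where they do the work, as an engineer would, in place of code of your own. Each camera call takes 0.05 s, during which the arm holds its last target. There are 200 camera calls.

TASK

Shafts are still fitted in two of the three bores on top of the gearbox casting; find the empty bore. Take the slender probe (not the thicker plug gauge) out of the gauge stand and lower its stem at least 40 mm down the empty bore, never letting it touch the casting, the bore's walls or floor, or the fitted shafts, and finish while still holding it there in the gripper: upright, centred and still, for its reading. Leave everything else where it is.

Things in the scene. Friction and masses are not known exactly. Their poses are not given: they have to be found in the camera images.
- probe: the probe: round steel stem 10 mm wide, 100 long, then a flange disc 34 mm wide, 5 thick, then a dark round grip 22 mm wide, 50 long on top (155 mm overall, about 0.18 kg). It hangs upright in one of the stand's holes, flange on the top plate, tip 15 mm above the bench. Origin: centre of the stem's lower end; z runs up to the grip (flange underside at 100, grip from 105 to 155 mm).
- probe_tip (a point): centre of the lower end of the probe's stem (the same point as the probe's origin)
- plug_gauge: not wanted: a plug gauge in the stand's other hole, with a thicker, shorter stem (18 mm wide, 80 long), the same 34 x 5 mm flange and a thicker, shorter grip (30 mm wide, 30 tall). Origin: lower end of its stem; z up. Its top stands 35 mm over the stand's plate.
- stand: gauge stand fixed to the bench: base 90 x 180 mm, end walls, wooden top plate 70 x 180 mm, 10 mm thick, its top 115 mm above the bench. Two 20 mm holes go through the plate, 45 mm either side of its middle along its y axis; probe and plug gauge hang in them, either way round. Origin: centre of its underside; z up.
- casting: aluminium gearbox casting fixed to the bench: foot 130 x 240 mm, 15 thick; body 90 x 196 mm, 90 mm high; on top three round bosses 40 mm wide, 10 tall, in a row along its y axis, 62 mm apart. Each has a vertical bore 24 mm wide and 85 mm deep (mouth 100 mm, blind floor 15 mm above the bench). Origin: centre of its underside; z up.
- bore_a (a point): centre of the bore mouth at the +y end of the casting, level with the boss's top; z up
- bore_b (a point): centre of the middle bore mouth, level with the boss's top; z up
- bore_c (a point): centre of the bore mouth at the -y end of the casting, level with the boss's top; z up
- shaft_1: a steel shaft fixed in one of the three bores, filling it and standing 30 mm out of it (its splined top is 130 mm above the bench). Origin: centre of its lower end, on the axis of its bore, 15 mm above the bench
- shaft_2: a second shaft like shaft_1, fixed in another of the three bores; origin as for shaft_1
- socket: bystander: short steel tube socket, 26 mm wide, 32 tall. Origin: centre of the part's underside
- bearing: bystander: flat steel bearing ring, 40 mm wide, 12 tall. Origin: centre of the part's underside
- wrench: bystander: steel spanner lying flat on the bench, its length along its x axis. Origin: centre of the part's underside
- screwdriver: bystander: screwdriver lying flat on the bench, its length along its x axis. Origin: centre of the part's underside
- spray_can: bystander: standing can, 60 mm wide, 130 tall. Origin: centre of the part's underside
- grease_jar: bystander: standing jar, 72 mm wide, 80 tall. Origin: centre of the part's underside
- pinion: bystander: steel gear, 60 mm wide, 40 tall. Origin: centre of the part's underside
- wood_block: bystander: wooden block 70 x 150 x 45 mm. Origin: centre of the part's underside

How it is judged (in metres and radians):
On the way, in this order (a step that is already met when the one before it is completed fails the run):
1. the probe is lifted out of the stand: its tip is clear above the top plate (z of probe_tip in the frame of stand above 0.12 m), for 0.1 s.
2. the probe's tip is at least 40 mm down the empty bore, within 4 mm of its axis (((horizontal distance between probe_tip and bore_a below 0.004 m and z of probe_tip in the frame of bore_a below -0.04 m and horizontal distance between each of shaft_1, shaft_2 and bore_a above 0.03 m) or (horizontal distance between probe_tip and bore_b below 0.004 m and z of probe_tip in the frame of bore_b below -0.04 m and horizontal distance between each of shaft_1, shaft_2 and bore_b above 0.03 m) or (horizontal distance between probe_tip and bore_c below 0.004 m and z of probe_tip in the frame of bore_c below -0.04 m and horizontal distance between each of shaft_1, shaft_2 and bore_c above 0.03 m))), for 0.2 s.
At the end, for the whole second after the job is handed in: The probe is held in the fingers (over 1 N) and touches neither casting, shafts nor stand; its tip is at least 40 mm below the mouth of the bore that has no shaft, within 4 mm of that bore's axis; it is upright within 4 degrees and still (under 20 mm/s) (((horizontal distance between probe_tip and bore_a below 0.004 m and z of probe_tip in the frame of bore_a below -0.04 m and horizontal distance between each of shaft_1, shaft_2 and bore_a above 0.03 m) or (horizontal distance between probe_tip and bore_b below 0.004 m and z of probe_tip in the frame of bore_b below -0.04 m and horizontal distance between each of shaft_1, shaft_2 and bore_b above 0.03 m) or (horizontal distance between probe_tip and bore_c below 0.004 m and z of probe_tip in the frame of bore_c below -0.04 m and horizontal distance between each of shaft_1, shaft_2 and bore_c above 0.03 m)) and angle between probe's own z axis and vertical below 0.07 rad and linear speed of probe below 0.02 m/s and contact force between probe and casting below 0.3 N and contact force between probe and shaft_1 below 0.3 N and contact force between probe and shaft_2 below 0.3 N and contact force between probe and stand below 0.3 N and contact force between probe and the fingers above 1 N); the arm keeps its last pose, push and grip.
It fails at once if the probe touches the casting (bore wall, floor or outside) or a fitted shaft (contact force between probe and casting above 0.5 N or contact force between probe and shaft_1 above 0.5 N or contact force between probe and shaft_2 above 0.5 N).
It fails at once if the plug gauge is moved by more than 20 mm (distance of plug_gauge from where it was at the start of the episode above 0.02 m).
It fails at once if a bystander is moved by more than 30 mm (distance of any of socket, bearing, wrench, screwdriver, spray_can, grease_jar, pinion, wood_block from where it was at the start of the episode above 0.03 m).
It also fails if it takes over 58 s, if anything falls off the work surface, if the arm or the gripper's body presses on something with over 40 N, if the wrist force passes 120 N, or if a joint passes its speed limit or range.

## Working session

There is one attempt and no reset: what is moved stays moved. The work goes in short steps, Python scripts to look and compute and a tool call to move; the robot and the scene stay as the last step left them, time stands still between calls to the robot, and variables do not carry over. Pictures are saved under pics/ and viewed, at most 10 in all, crops included, and the job is handed in when it is done.

Besides the shell and the picture viewer there is one more tool, called as name(argument=value, ...), one argument or row to a line, values as JSON. servo_tool: Moves the arm, as the interface text tells. Its arguments: {"type":"object","properties":{"commands":{"type":"array"},"jaw":{"type":"number"},"force":{"type":"number"}},"required":["commands"]}

```bash
mkdir -p pics; python3 - <<'E'
from station import *
import cv2,numpy as np
s=read_state();print(s)
for n in("scene","top","wrist"):
    im=snapshot(n);cv2.imwrite(f"pics/{n}0.png",im[:,:,::-1]);c=camera_info(n);print(n,{k:np.round(v,4).tolist() for k,v in c.items()})
E
```

```text
{'clock': 0.0, 'joint_pos': array([-1.44750523e+00,  2.07447493e-01,  1.54298871e+00,  4.05851677e-05,
        1.39352104e+00, -1.50506735e-01]), 'dq': array([-0.0003122 ,  0.00083626,  0.00061369, -0.00141091,  0.00013127,
        0.00163991]), 'effort': array([-5.76285911e-04, -3.83032608e+01, -2.91594923e+01, -8.26824817e-05,
        1.04786817e-02,  1.58024340e-07]), 'tcp_pos': array([ 155.37497778, -552.80131193,  230.09369135]), 'tool_rot': array([[ 9.62752944e-01,  2.70382519e-01, -2.51148744e-04],
       [ 2.70382348e-01, -9.62750152e-01,  2.35155177e-03],
       [ 3.94024999e-04, -2.33186958e-03, -9.99997204e-01]]), 'ft_force': array([-0.53284504, -0.47306689, -0.81181385]), 'wrist_torque': array([ 0.01154207,  0.01112565, -0.00786309]), 'gripper_force': 0.0, 'finger_gap': 85.43123558314218}
scene {'mtx': [[515.8782, 0.0, 321.0883], [0.0, 515.8782, 200.3309], [0.0, 0.0, 1.0]], 'R': [[-0.3636, 0.9315, -0.0142], [0.7674, 0.2908, -0.5715], [-0.5282, -0.2187, -0.8205]], 't': [323.9367, -403.7592, 1464.3823]}
top {'mtx': [[497.0502, 0.0, 315.0013], [0.0, 497.0502, 195.2006], [0.0, 0.0, 1.0]], 'R': [[0.0038, -0.9999, 0.0145], [-0.9973, -0.0049, -0.0726], [0.0727, -0.0142, -0.9973]], 't': [-92.1516, 633.1233, 1172.5535]}
wrist {'mtx': [[350.4642, 0.0, 322.7687], [0.0, 350.4642, 199.4709], [0.0, 0.0, 1.0]], 'T_tool_cam': [[0.0001, -0.966, -0.2584, 65.0276], [1.0, -0.0, 0.0005, 0.1812], [-0.0005, -0.2584, 0.966, -142.5174], [0.0, 0.0, 0.0, 1.0]]}
```

View pics/top0.png

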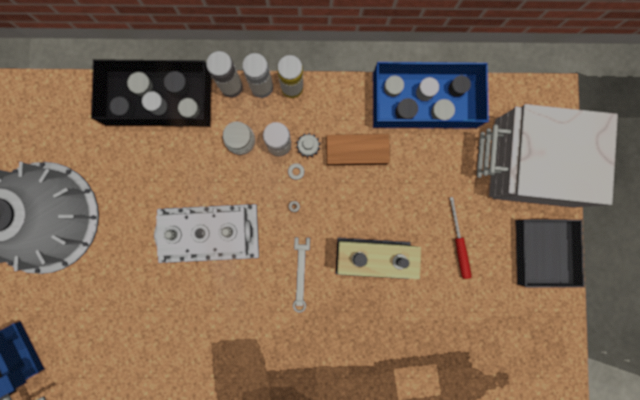

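View pics/scene0.png

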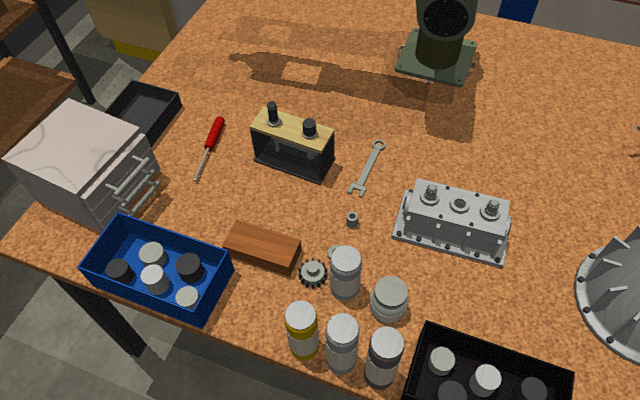

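The empty bore is the middle one: scene (459,204), top (200,233). The slender, taller probe is at scene (272,110), top (402,262). The plug gauge is at top (360,260).

```bash
cat >h.py <<'E'
from station import *
import cv2,numpy as np
def cam(n,s=None):
    c=camera_info(n)
    if n!="wrist": R=c["R"].T; return c["mtx"],R,-R@c["t"]
    s=s or read_state(); T=c["T_tool_cam"]; W=s["tool_rot"]
    return c["mtx"],W@T[:3,:3],W@T[:3,3]+s["tcp_pos"]
def ray(c,px,z):
    K,R,o=c; d=R@np.linalg.inv(K)@np.array([px[0],px[1],1.]); return o+d*(z-o[2])/d[2]
def proj(c,X):
    K,R,o=c; p=K@(R.T@(np.asarray(X,float)-o)); return p[:2]/p[2]
E
python3 - <<'E'
from h import *
t=cam("top");s=cam("scene")
for c,l in((t,[("bore",(200.5,233),100),("shA",(172,235),130),("shB",(228,231),130),("probe",(403,263),170),("plug",(360,260),150)]),(s,[("bore",(459.5,204),100),("probe",(272,103),170),("plug",(310,122),150),("shL",(431,187),130),("shR",(492,205),130)])):
    for n,p,z in l: print(n,ray(c,p,z).round(1))
im=cv2.imread("pics/top0.png");h=cv2.cvtColor(im,cv2.COLOR_BGR2HSV)
m=cv2.inRange(h,(20,60,120),(35,160,255));m[:, :330]=0;m[:,430:]=0;m[:235]=0;m[290:]=0
r=cv2.minAreaRect(cv2.findNonZero(m));print(r)
print([ray(t,p,115).round(1) for p in cv2.boxPoints(r)])
E
```

```text
bore [542.1 167.1 100. ]
shA [537.6 222.2 130. ]
shB [546.8 101.1 130. ]
probe [ 481.3 -272.3  170. ]
plug [ 486.1 -184.2  150. ]
bore [545.6 171.1 100. ]
probe [ 478.3 -274.2  170. ]
plug [ 484.3 -182.4  150. ]
shL [547.3 106.9 130. ]
shR [547.8 230.1 130. ]
((379.0465087890625, 260.2086181640625), (81.97593688964844, 32.94305419921875), 3.3664603233337402)
[array([ 452.9, -137.5,  115. ]), array([ 524.9, -141.7,  115. ]), array([ 514.9, -322.9,  115. ]), array([ 442.8, -317.8,  115. ])]
```

servo_tool(
  commands=[0.0324, -0.01515, -0.005, 0, 0.0324, -0.01515, -0.005, 0, 0.0324, -0.01515, -0.005, 0, 0.0324, -0.01515, -0.005, 0, 0.0324, -0.01515, -0.005, 0, 0.0324, -0.01515, -0.005, 0, 0.0324, -0.01515, -0.005, 0, 0.0324, -0.01515, -0.005, 0, 0.0324, -0.01515, -0.005, 0, 0.0324, -0.01515, -0.005, 0, 0.0324, -0.01515, -0.005, 0, 0.0324, -0.01515, -0.005, 0, 0, 0, 0, -8.9, 0, 0, 0, -8.9, 0, 0, 0, -8.9, 0, 0, 0, -8.9, 0, 0, 0, -8.9, 0, 0, 0, -8.9, 0, 0, 0, -8.9, 0, 0, 0, -8.7],
  jaw=1,
  force=40,
)

```text
clock: 2.65
tcp_pos: [480.4, -273.3, 290.8]
tool_rot: [[0.053, 0.999, -0.001], [0.999, -0.053, 0.001], [0.001, -0.001, -1.0]]
ft_force: [0.6, 0.6, 0.4]
finger_gap: 85.5
gripper_force: 0.0
```

servo_tool(
  commands=[0, 0, 0, 0, 0, 0, 0, 0],
)

```text
clock: 2.9
tcp_pos: [480.5, -273.3, 291.0]
tool_rot: [[0.06, 0.998, -0.0], [0.998, -0.06, 0.0], [0.0, -0.0, -1.0]]
ft_force: [0.2, -1.3, 0.4]
finger_gap: 85.2
gripper_force: 0.0
```

```bash
python3 - <<'E'
from h import *
s=read_state();im=snapshot("wrist");cv2.imwrite("pics/w1.png",im[:,:,::-1])
print(s["tcp_pos"],s["tool_rot"].round(4),s["joint_pos"].round(2))
np.savez("w1.npz",**{k:s[k] for k in("tcp_pos","tool_rot")})
c=cam("wrist",s);print(proj(c,[480,-273,170]),proj(c,[480,-273,120]))
E
```

```text
[ 480.48836839 -273.34039911  291.00506275] [[ 5.990e-02  9.982e-01 -4.000e-04]
 [ 9.982e-01 -5.990e-02  3.000e-04]
 [ 3.000e-04 -5.000e-04 -1.000e+00]] [-0.67  0.12  1.52 -0.    1.5  -0.61]
[322.2924468 192.1328029] [322.425002   179.09701018]
```

View pics/w1.png

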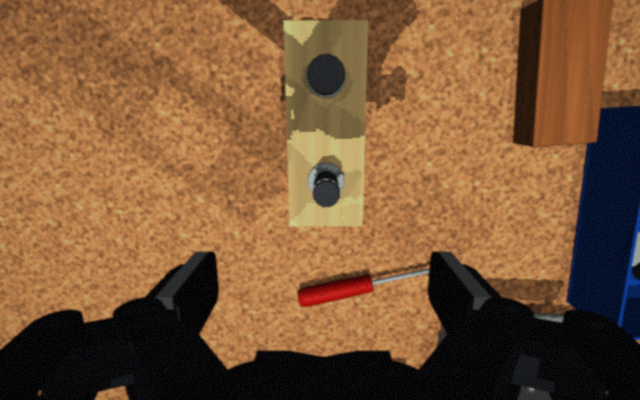

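The probe's grip top is at about (326,192), with the plug gauge at (326,75). I'll measure the grip disc by mask.

```bash
python3 - <<'E'
from h import *
z=np.load("w1.npz");c=cam("wrist",{k:z[k] for k in z})
im=cv2.imread("pics/w1.png");g=cv2.cvtColor(im,cv2.COLOR_BGR2GRAY)
for y0,y1 in((160,225),(40,110)):
    p=g[y0:y1,295:360]; cv,m=cv2.threshold(p,70,255,cv2.THRESH_BINARY_INV)
    for r in range(0,y1-y0,3):
        w=np.nonzero(m[r])[0]; 
        if len(w): print(r+y0,w.min()+295,w.max()+295,len(w))
E
```

```text
169 317 327 11
172 318 340 21
175 317 337 21
178 316 336 21
181 315 337 19
184 315 337 23
187 315 338 24
190 314 338 25
193 314 338 25
196 314 338 25
199 315 337 23
202 317 335 19
205 321 330 10
55 318 332 15
58 314 337 24
61 311 340 30
64 309 342 34
67 307 343 37
70 306 344 39
73 306 344 39
76 306 344 39
79 306 344 39
82 307 343 37
85 308 341 34
88 310 339 29
91 312 336 24
94 318 332 15
```

```bash
python3 - <<'E'
from h import *
z=np.load("w1.npz");c=cam("wrist",{k:z[k] for k in z})
p=ray(c,(326.2,193.3),170);print(p,z["tool_rot"].T@(p-z["tcp_pos"]))
print(ray(c,(325,75),150))
E
```

```text
[ 482.96571762 -274.10922187  170.        ] [ -0.65651474   2.57392385 121.00370847]
[ 487.27227281 -185.95995193  150.        ]
```

servo_tool(
  commands=[-0.0007, 0.0026, 0.01, 0, 0, 0, 0.02, 0, 0, 0, 0.02, 0, 0, 0, 0.02, 0, 0, 0, 0.02, 0, 0, 0, 0.02, 0, 0, 0, 0.02, 0, 0, 0, 0.015, 0, 0, 0, 0.01, 0, 0, 0, 0.007, 0, 0, 0, 0, 0, 0, 0, 0, 0],
)

```text
clock: 4.45
tcp_pos: [483.6, -274.6, 129.9]
tool_rot: [[0.058, 0.998, 0.001], [0.998, -0.058, -0.001], [-0.001, 0.001, -1.0]]
ft_force: [0.9, 0.2, 0.5]
finger_gap: 85.2
gripper_force: 0.0
```

servo_tool(
  commands=[0, 0, 0, 0, 0, 0, 0, 0, 0, 0, 0, 0, 0, 0, 0, 0, 0, 0, 0, 0, 0, 0, 0, 0, 0, 0, 0, 0, 0, 0, 0, 0, 0, 0, 0, 0, 0, 0, 0, 0],
  jaw=-1,
  force=50,
)

```text
clock: 5.7
tcp_pos: [483.2, -274.3, 129.5]
tool_rot: [[0.058, 0.998, -0.0], [0.998, -0.058, -0.0], [-0.0, -0.0, -1.0]]
ft_force: [-2.3, 0.5, 3.5]
finger_gap: 20.7
gripper_force: 48.9
```

servo_tool(
  commands=[0, 0, -0.005, 0, 0, 0, -0.01, 0, 0, 0, -0.015, 0, 0, 0, -0.015, 0, 0, 0, -0.015, 0, 0, 0, -0.015, 0, 0, 0, -0.015, 0, 0, 0, -0.015, 0, 0, 0, -0.015, 0, 0, 0, -0.015, 0, 0, 0, -0.015, 0, 0, 0, -0.01, 0, 0, 0, -0.005, 0, 0, 0, 0, 0, 0, 0, 0, 0],
)

```text
clock: 7.58
tcp_pos: [482.9, -274.0, 293.5]
tool_rot: [[0.058, 0.998, -0.001], [0.998, -0.058, 0.001], [0.001, -0.001, -1.0]]
ft_force: [-0.8, 0.4, -1.5]
finger_gap: 20.7
gripper_force: 48.9
```

servo_tool(
  commands=[0.01, 0.001, 0, 0, 0.02, 0.002, 0, 0, 0.0215, 0.0022, 0, 0, 0.0215, 0.0022, 0, 0, 0.0215, 0.0022, 0, 0, 0.0215, 0.0022, 0, 0, 0.0215, 0.0022, 0, 0, 0.0215, 0.0022, 0, 0, 0.0215, 0.0022, 0, 0, 0.0215, 0.0022, 0, 0, 0.0215, 0.0022, 0, 0, 0.0215, 0.0022, 0, 0, 0.0215, 0.0022, 0, 0, 0.0215, 0.0022, 0, 0, 0.0215, 0.0022, 0, 0, 0.0215, 0.0022, 0, 0, 0.02, 0.002, 0, 0, 0.01, 0.001, 0, 0, 0, 0, 0, 0, 0, 0, 0, 0],
)

```text
clock: 10.07
tcp_pos: [540.7, 83.5, 294.2]
tool_rot: [[0.058, 0.998, -0.0], [0.998, -0.058, -0.001], [-0.001, -0.0, -1.0]]
ft_force: [0.1, -0.7, -2.4]
finger_gap: 20.9
gripper_force: 48.9
```

servo_tool(
  commands=[0, 0, 0, 0, 0, 0, 0, 0, 0, 0, 0, 0],
)

```text
clock: 10.45
tcp_pos: [540.8, 83.6, 294.3]
tool_rot: [[0.058, 0.998, 0.0], [0.998, -0.058, -0.0], [-0.0, 0.0, -1.0]]
ft_force: [0.1, 0.1, -1.9]
finger_gap: 20.8
gripper_force: 48.9
```

```bash
python3 - <<'E'
from h import *
s=read_state();im=snapshot("wrist");cv2.imwrite("pics/w2.png",im[:,:,::-1])
print(s["tcp_pos"],s["tool_rot"].round(4),s["joint_pos"].round(2))
np.savez("w2.npz",**{k:s[k] for k in("tcp_pos","tool_rot")})
c=cam("wrist",s);print(proj(c,[544,169,100]))
for n in("top","scene"): cv2.imwrite(f"pics/{n}2.png",snapshot(n)[:,:,::-1])
E
```

```text
[540.81109026  83.63822383 294.32444202] [[ 5.840e-02  9.983e-01  1.000e-04]
 [ 9.983e-01 -5.840e-02 -0.000e+00]
 [-0.000e+00  1.000e-04 -1.000e+00]] [-0.    0.1   1.53 -0.    1.51  0.05]
[320.93638069  82.46981949]
```

View pics/w2.png

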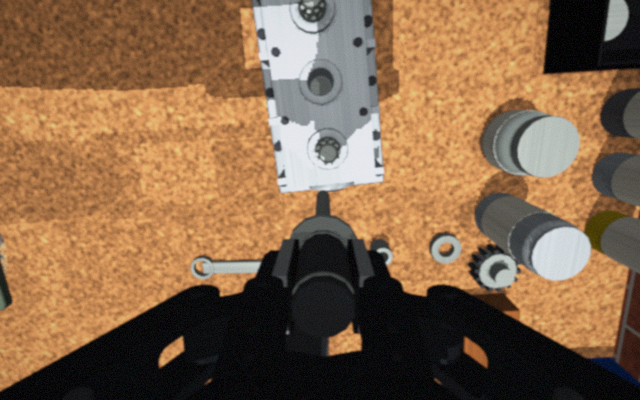

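The open middle bore is at about (320,82), the boss around it, and the probe's tip at about (322,193). A zoomed crop for precise centres.

```bash
python3 - <<'E'
import cv2
im=cv2.imread("pics/w2.png")
a=cv2.resize(im[50:114,280:360],None,fx=7,fy=7,interpolation=cv2.INTER_CUBIC)
b=cv2.resize(im[180:244,300:340],None,fx=5.6,fy=7,interpolation=cv2.INTER_CUBIC)
for i in range(0,64,10):
    for q in(a,b): cv2.line(q,(0,i*7),(6,i*7),(0,0,255),1)
for i in range(0,80,10): cv2.line(a,(i*7,0),(i*7,6),(0,0,255),1)
for i in range(0,40,10): cv2.line(b,(int(i*5.6),0),(int(i*5.6),6),(0,0,255),1)
cv2.imwrite("pics/z2.png",cv2.hconcat([a,b]))
E
```

```text
(no output)
```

View pics/z2.png

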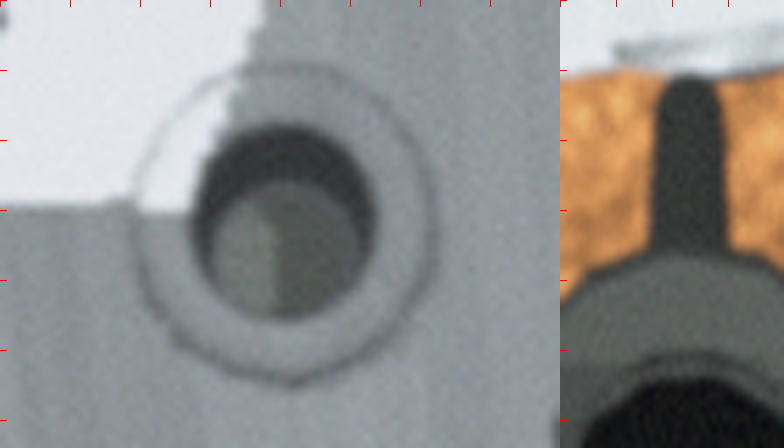

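```bash
python3 - <<'E'
from h import *
z=np.load("w2.npz");s={k:z[k] for k in z};c=cam("wrist",s)
b=ray(c,(320.2,81.5),100);print("bore",b)
th=np.linspace(0,6.28,80)
for r,zz in((12,100),(20,100),(20,90)):
    q=np.array([proj(c,[b[0]+r*np.cos(t),b[1]+r*np.sin(t),zz]) for t in th]);print(r,zz,((q-[280,50]+.5)*7).min(0),((q-[280,50]+.5)*7).max(0))
tz=z["tcp_pos"][2]-114.5
rim=ray(c,(322.6,190.3),tz);tip=rim-5*s["tool_rot"][:,0]
print("tip",tip,"tip in tool",s["tool_rot"].T@(tip-s["tcp_pos"]))
# flange px centre columns at two heights for tilt
d=s["tool_rot"].T@(b-tip);print("move tool",d)
# check tip in fixed cams vs tcp assumption
for n in("top","scene"): print(n,proj(cam(n),tip),proj(cam(n),b))
E
```

```text
bore [543.37911945 169.87896684 100.        ]
12 100 [192.90319452 126.14256473] [376.88759341 319.91739351]
20 100 [131.59105055  59.83339134] [438.1907879  382.84676888]
20 90 [136.65532725  69.78133447] [434.26989991 383.16456512]
tip [540.50944529  81.93722296 179.82466817] tip in tool [ -1.71053908  -0.20804192 114.49984008]
move tool [87.96280263 -2.27723352 79.82056474]
top [233.36449066 234.03717009] [199.2516809  232.41080378]
scene [423.50108515 165.74951335] [459.14852357 202.99281841]
```

servo_tool(
  commands=[0.008, -0.0003, 0, 0, 0.016, -0.0004, 0, 0, 0.016, -0.0004, 0, 0, 0.016, -0.0004, 0, 0, 0.016, -0.0004, 0, 0, 0.01, -0.0004, 0, 0, 0.006, 0, 0, 0, 0, 0, 0, 0, 0, 0, 0, 0, 0, 0, 0.008, 0, 0, 0, 0.013, 0, 0, 0, 0.013, 0, 0, 0, 0.013, 0, 0, 0, 0.01, 0, 0, 0, 0.006, 0, 0, 0, 0.002, 0, 0, 0, 0, 0, 0, 0, 0, 0, 0, 0, 0, 0],
)

```text
clock: 12.98
tcp_pos: [543.8, 172.0, 229.8]
tool_rot: [[0.058, 0.998, 0.001], [0.998, -0.058, 0.0], [0.0, 0.001, -1.0]]
ft_force: [0.5, -0.2, -1.8]
finger_gap: 20.8
gripper_force: 48.9
```

```bash
python3 - <<'E'
from h import *
s=read_state();im=snapshot("wrist")[:,:,::-1];cv2.imwrite("pics/w3.png",im)
print(s["tcp_pos"],s["tool_rot"].round(4))
np.savez("w3.npz",**{k:s[k] for k in("tcp_pos","tool_rot")})
c=cam("wrist",s);u,v=proj(c,[543.4,169.9,100]).round().astype(int);print(u,v)
x0,y0=u-30,v-35;print("crop",x0,y0)
A=[cv2.resize(im[y0:y0+64,x0:x0+60],None,fx=7,fy=7,interpolation=cv2.INTER_CUBIC)]
for n in("scene",):
    q=snapshot(n)[:,:,::-1];cv2.imwrite(f"pics/{n}3.png",q);u,v=proj(cam(n),[543.4,169.9,110]).round().astype(int);print(n,u-25,v-40)
    A.append(cv2.resize(q[v-40:v+24,u-25:u+25],None,fx=7,fy=7,interpolation=cv2.INTER_CUBIC))
o=cv2.hconcat(A)
for i in range(0,64,10): cv2.line(o,(0,i*7),(6,i*7),(0,0,255),1)
for i in range(0,110,10): cv2.line(o,(i*7,0),(i*7,6),(0,0,255),1)
cv2.imwrite("pics/z3.png",o)
E
```

```text
[543.82636819 172.02429983 229.77034293] [[ 5.780e-02  9.983e-01  9.000e-04]
 [ 9.983e-01 -5.780e-02  1.000e-04]
 [ 2.000e-04  9.000e-04 -1.000e+00]]
322 192
crop 292 157
scene 435 160
```

View pics/z3.png

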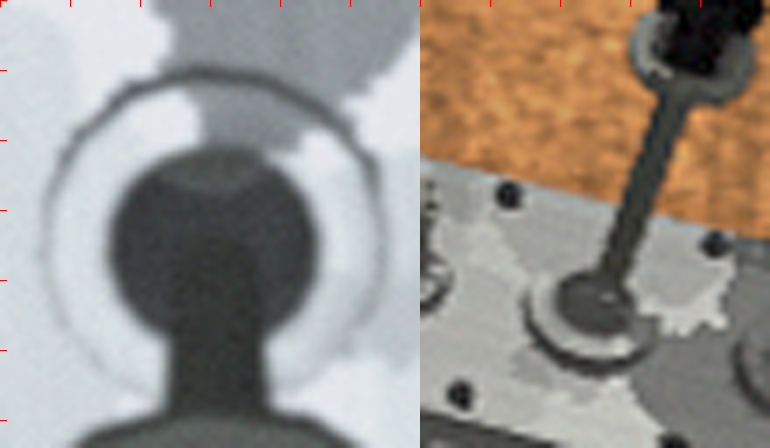

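The crop shows the stem standing over the bore (mouth centre ≈ crop (213,255)); tip contrast is low, so I'll stretch it.

```bash
python3 - <<'E'
from h import *
z=np.load("w3.npz");s={k:z[k] for k in z};c=cam("wrist",s)
im=cv2.imread("pics/w3.png");g=im[157:221,292:352].astype(float).mean(2)
g=cv2.GaussianBlur(g,(0,0),.7)
g=np.clip((g-25)*255/50,0,255).astype(np.uint8)
a=cv2.resize(g,None,fx=9,fy=9,interpolation=cv2.INTER_CUBIC);a=cv2.cvtColor(a,cv2.COLOR_GRAY2BGR)
for i in range(0,64,10): cv2.line(a,(0,i*9),(8,i*9),(0,0,255),2)
for i in range(0,60,10): cv2.line(a,(i*9,0),(i*9,8),(0,0,255),2)
cv2.imwrite("pics/z3b.png",a)
th=np.linspace(0,6.28,80);R=s["tool_rot"]
tip=s["tcp_pos"]+R@[-1.71,-.21,114.5];print(tip)
for nm,o,r in(("mouth",np.array([543.38,169.88,100]),12),("tip",tip,5)):
    q=np.array([proj(c,o+[r*np.cos(t),r*np.sin(t),0]) for t in th]);q=(q-[292,157]+.5);print(nm,(q.min(0)*7).round(),(q.max(0)*7).round(),(q.min(0)*9).round(),(q.max(0)*9).round())
E
```

```text
[543.61988502 170.34563023 115.26987291]
mouth [111. 149.] [321. 353.] [143. 192.] [412. 454.]
tip [171. 237.] [264. 326.] [220. 304.] [339. 419.]
```

View pics/z3b.png

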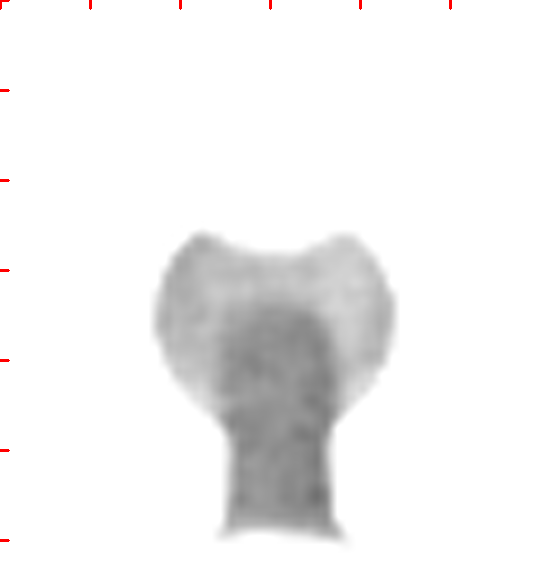

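servo_tool(
  commands=[-0.0006, -0.0003, 0, 0, 0, 0, 0.003, 0, 0, 0, 0.006, 0, 0, 0, 0.006, 0, 0, 0, 0.006, 0, 0, 0, 0.006, 0, 0, 0, 0.006, 0, 0, 0, 0.006, 0, 0, 0, 0.006, 0, 0, 0, 0.006, 0, 0, 0, 0.006, 0, 0, 0, 0.004, 0, 0, 0, 0.003, 0, 0, 0, 0.001, 0, 0, 0, 0, 0, 0, 0, 0, 0, 0, 0, 0, 0],
)

```text
clock: 15.2
tcp_pos: [543.3, 171.4, 164.5]
tool_rot: [[0.058, 0.998, 0.0], [0.998, -0.058, 0.0], [0.0, 0.0, -1.0]]
ft_force: [-0.0, -0.1, -1.9]
finger_gap: 20.9
gripper_force: 48.9
```

```bash
python3 - <<'E'
from h import *
s=read_state();im=snapshot("wrist")[:,:,::-1]
print(s["clock"],s["tcp_pos"],s["ft_force"],s["wrist_torque"],s["tool_rot"].round(4),(s["tcp_pos"]+s["tool_rot"]@[-1.71,-.21,114.5]))
q=snapshot("scene")[:,:,::-1]
u,v=proj(cam("wrist",s),[543.4,169.9,100]).round().astype(int);print(u,v)
A=[cv2.resize(im[v-32:v+32,u-32:u+32],(448,448),interpolation=cv2.INTER_CUBIC)]
u,v=proj(cam("scene"),[543.4,169.9,120]).round().astype(int)
A.append(cv2.resize(q[v-40:v+24,u-25:u+25],None,fx=7,fy=7,interpolation=cv2.INTER_CUBIC))
cv2.imwrite("pics/z4.png",cv2.hconcat(A))
E
```

```text
15.2 [543.34776851 171.42770317 164.4923801 ] [-0.00411888 -0.139493   -1.92202484] [-0.00244175  0.00504384  0.02263604] [[ 5.770e-02  9.983e-01  4.000e-04]
 [ 9.983e-01 -5.770e-02  1.000e-04]
 [ 1.000e-04  4.000e-04 -1.000e+00]] [543.08319695 169.73956647  49.99216876]
323 217
```

View pics/z4.png

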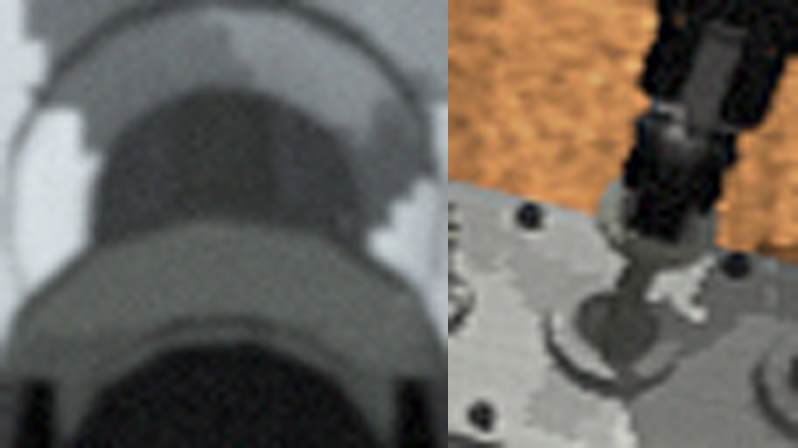

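The stem is down the middle bore, centred, and the only force on the wrist is the probe's own weight. Handing in.

```bash
python3 -c "
from station import *
print(close_job())"
```

```text
the job is handed in; nothing more can be done
None
```

I've handed in the job with the probe held upright and still in the empty middle bore (bore_b), its tip about 50 mm down and within about 0.5 mm of the axis by camera, no contact seen in the wrist force; the pass/fail result wasn't shown.

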